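Free the sagging bolt and hold the onion box open

TASK

The little gate of the wooden onion box is bolted, and the bolt sags so that its nose is caught behind the bent-up lip of the keeper: take the bolt by its black ball, lift it over the lip while pulling it back out of the keeper towards the gate's hinge, without forcing it against the keeper, then swing the gate towards you. The gate springs shut by itself, so finish while still holding it ajar with the fingers, steady at roughly 30 degrees, with the bolt still drawn, so that someone can reach in. Leave the other things on the worktop where they are.

Things in the scene. Friction and masses are not known exactly. Their poses are not given: they have to be found in the camera images.
- onion_box: Fixed wooden box for onions, 260 mm wide (its y), 150 mm deep (its x), 108 mm high, slatted roof and back; the origin is the centre of its underside, z up, x points to its back, y to its left as seen from the robot. Its front, with the gate and the keeper, is the plane x = -75 mm; stands at different places and up to 0.3 rad turned. It does not move.
- bolt_knob (a point): Centre of the black ball knob, 22 mm in diameter, on an 8 mm steel stem standing up from the bolt; the ball is 46 mm above the axis of the bolt rod and, at the start, about 134 mm above the worktop, 26 mm higher than the roof, nothing above or beside it (the wall cabinets farther back begin 0.41 m above the worktop, so come in low from the robot's side); 12 mm in front of the box's front plane. It moves with the bolt. Take it from above, in any direction.
- bolt_nose (a point): Middle of the lower end of the bolt's nose: the 10 mm steel rod of the bolt ends in a block that hangs 16 mm below the rod's axis, 8 mm thick along the rod, 10 mm across. It lies 55 mm from the knob along the rod, on the side away from the gate's hinge. At the start the nose sits inside the keeper, behind the lip.
- keeper_lip (a point): Middle of the top edge of the keeper's bent-up lip, a steel plate folded to 8 mm across the bolt's way, on the fixed post right of the gate. The sagging nose overlaps it by 9 mm in height: its lower end must rise higher than this edge, with pulling alone the bolt jams. The keeper's front cheek, 27 mm high above the lip's edge, keeps the bolt and the gate from coming forward until the bolt is drawn.
- keeper: The steel keeper that takes the bolt, screwed to the post right of the gate (fixed): 30 mm wide, 50 mm high, standing out 27 mm, open at its top; a floor, a front cheek and the bent-up lip. Origin in the middle of its back plate. The bolt must not be forced against it: freely lifted it takes only a few N, 40 N bends it.
- gate_hinge (a point): A point on the gate's upright hinge line, fixed on the box (75 + 2 mm in front of the box's origin, 103 mm to its left, 98 mm up). The gate is 171 mm wide, 14 mm thick, its top 98 mm above the worktop; it hangs to the right of this line and opens towards the robot.
- gate (a joint): Hinge of the gate, rad: 0 shut, grows as it swings towards the robot (clockwise seen from above), at most 1.3. A spring pulls it shut with 0.25 N m when shut, growing by 0.5 N m per rad.
- barrel (a joint): Lift of the barrel that carries the bolt, rad: the barrel's plate hangs on the gate's front from one screw (50 mm left of the box's middle, 98 mm up; 95 mm left of the knob at the start), so it pivots in the gate's plane. 0 hanging down (the rod then slopes 0.10 rad down to the nose), 0.10 level, 0.16 is the stop. From about 0.065 on the nose clears the lip. Falls back by its own weight (0.22 kg) when let go. Raising the knob by 9 to 10 mm at the start brings it level.
- bolt (a joint): Draw of the bolt along the rod, m: 0 fully in the keeper, grows as the bolt is drawn towards the hinge (left), 0.045 is the stop; starts between 0 and 0.004, the lip stops the hanging nose at about 0.006; the nose has left the keeper altogether at 0.03. Sliding friction about 1 N; it stays where it is left.
- red_jar: Loose white porcelain jar with red flowers, 151 mm wide, 170 mm high, without lid, at the right; origin at the centre of its underside. Leave it alone.
- red_jar_lid: Its loose lid with a round knob, 156 mm wide, 66 mm high, lying on the worktop at the front right; origin at the centre of its underside. Leave it alone.
- cap_small: Loose dark grey burner cap, a disc 75 mm wide, 9 mm thick, on the worktop at the front left; origin at the centre of its underside. Leave it alone.
- cap_large: Loose dark grey burner cap, a disc 87 mm wide, 9 mm thick, on the worktop at the left; origin at the centre of its underside. Leave it alone.
- flip_phone: Loose black folded phone, 46 x 95 x 19 mm, lying on the worktop in front of the box, to the left; origin at the centre of its underside. Leave it alone.

How it is judged:
On the way, in this order (a step that is already met when the one before it is completed fails the run):
1. the bolt is lifted while its nose is still behind the keeper's lip (value of joint barrel above 0.045 rad and value of joint bolt below 0.014 m), for 0.02 s.
2. the bolt is drawn out of the keeper, the gate not yet swung (value of joint bolt above 0.025 m and value of joint gate below 0.2 rad), for 0.02 s.
At the end, for the whole second after the job is handed in: The gate stands steady (slower than 0.1 rad/s) between 0.35 and 0.75 rad open, held against its spring by the gripper's fingers (more than 0.5 N of finger contact on the box with its gate and bolt), and the bolt is still drawn by more than 20 mm (value of joint gate between 0.35 and 0.75 rad and velocity of joint gate between -0.1 and 0.1 rad/s and value of joint bolt above 0.02 m and contact force between the fingers and onion_box above 0.5 N); the arm keeps its last pose, push and grip.
It fails at once if another thing on the worktop is moved by more than 30 mm (distance of any of red_jar, red_jar_lid, cap_small, cap_large, flip_phone from where it was at the start of the episode above 0.03 m).
It fails at once if the bolt is forced: more than 40 N on the keeper (contact force between keeper and anything else above 40 N).
It also fails if it takes over 38 s, if anything falls off the work surface, if the arm or the gripper's body presses on something with over 40 N, if the wrist force passes 120 N, or if a joint passes its speed limit or range.

ROBOT

A 6-joint arm with a two-finger parallel gripper is mounted at the origin on a cart in front of the work surface, level with it; the furniture and walls round the work are solid. World frame = base frame: x ahead of the robot, y to its left, z up, the work surface at z = 0. Lengths are in m, angles in rad, forces in N, time in s.
With the tool pointing down it reaches from about 0.25 to 0.725 m from the base axis. Payload 4 kg.
Tool frame: the origin (TCP) lies between the finger pads; the fingertips stand 25 mm ahead of it and the grasp point (between the pads) lies 6 mm ahead of it; z points along the fingers, y is the line along which they close (so a half turn about z gives the same grasp; the last joint's range is limited). The gripper opens to 85 mm and grips with 20 to 120 N. Pads are 22 mm wide; open, the fingers measure 114 mm over their backs; the gripper's body (76 mm by 85 mm) begins 54 mm behind the grasp point. The pads swing forward as they close: fully open they stand 13 mm farther back than shut.
Start: joints at [1.154, 0.241, 0.005, 1.335, 0, 1.571], TCP at [0.202, 0.457, 0.256] pointing down, gripper open.
Joint ranges: [-2.72, 2.72], [-1.05, 1.87], [-1.09, 1.28], [-1.99, 2.15], [-1.42, 1.44], [-3.14, 3.14]. Speed limits (rad/s): [2.79, 2.79, 3.14, 3.14, 3.14, 3.14].

INTERFACE

Orientations are given as a unit quaternion [x, y, z, w].
In Python, from workcell import bot gives the robot as it stands. The module is installed in compiled form; this text tells all that it offers.
- The arm moves only by the shell command python3 -m pendant 'ROWS'. ROWS is JSON, one flat list of numbers, 7 for each row, row after row: the shift along the tool's x, y, z normalised to -1 to 1, where 1 is 0.5 m, then the turn, a rotation vector about the tool's x, y, z normalised to -1 to 1, where 1 is 180 degrees, then the opening, from 0 (shut) to 1 (fully open). In form: [tx, ty, tz, ax, ay, az, fingers, tx, ty, tz, ax, ay, az, fingers, ...]. A call has exactly 10 rows; each row is the pose to reach, as a shift and turn from the pose commanded when the call began, along the tool's axes at that moment, turning the shorter way round; what a row does not reach only later rows make up. A row lasts 1/12 s, in which the tool goes at most 41.7 mm and 7.16 degrees, less where a joint would pass 70% of its speed; a pose out of reach is approached as far as the arm can. A call with a number of a shift or a turn outside -1 to 1 is refused whole. A call with a gripper value outside its range is refused whole. The fingers move at their own pace and stop on an object; the grip force is fixed at half the most. Time passes only in rows, so rows that repeat a pose let the fingers close, or fill a call up. It gives the time, the measured TCP pose, the force, the opening and the grip force at its end, in the units of the state.
- bot.get_obs(): the state, without advancing time (a new reading comes with each control period).
- bot.camera(name): name is "scene" or "top"; returns a dict with "pixels" (420x560x3 uint8, red, green, blue), "mtx" (3x3 intrinsics, pixels), "cam_to_world" (4x4, takes a point from camera to world coordinates). Camera axes: x right, y up, looking along -z (the intrinsics and any distortion apply to the point x, -y, -z); pixel columns grow to the right and rows downward; lengths in m; the calibration is good to about 2 mm. A picture is of the moment at which its call begins. There is no depth.
- bot.job_done(): hands the job in; it is judged then, once.
The state is a dict: "clock": time; "joint_pos": joint angles; "joint_vel": joint speeds; "tau": joint torques, N m; "eef_pos": TCP position; "tool_rot": TCP orientation; "ft_force": force on the tool from outside, world axes, zero at the start; "ft_torque": the same for the moment, N m; "grip_width": finger opening in m; "grasp_force": force on a finger pad.
Only numpy, scipy, OpenCV 4.12 (cv2) and the standard library are available. Lean on these libraries where they do the work, as an engineer would, in place of code of your own. Each camera call takes 0.05 s, during which the arm holds its last target. There are 200 camera calls.

## Working session

There is one attempt and no reset: what is moved stays moved. The work goes in short steps, Python scripts to look and compute and a shell command to move; the robot and the scene stay as the last step left them, time stands still between calls to the robot, and variables do not carry over. Pictures are saved under pics/ and viewed, at most 10 in all, crops included, and the job is handed in when it is done.

```bash
mkdir -p pics; python3 - <<'E'
from workcell import bot
import cv2,numpy as np
np.set_printoptions(precision=4,suppress=True)
for n in("scene","top"):
    c=bot.camera(n); cv2.imwrite(f"pics/{n}0.png",c["pixels"][:,:,::-1]); print(n,c["mtx"],c["cam_to_world"])
o=bot.get_obs(); print(o)
E
```

```text
scene [[446.2688   0.     278.5111]
 [  0.     446.2688 217.7367]
 [  0.       0.       1.    ]] [[ 0.7645  0.4912 -0.4174 -0.0741]
 [-0.6443  0.6011 -0.4728 -0.7423]
 [ 0.0186  0.6303  0.7761  1.1059]
 [ 0.      0.      0.      1.    ]]
top [[430.0983   0.     276.3249]
 [  0.     430.0983 208.8845]
 [  0.       0.       1.    ]] [[-0.0122  0.9842 -0.1769  0.2534]
 [-0.9997 -0.0159 -0.0198 -0.1293]
 [-0.0223  0.1766  0.984   1.4871]
 [ 0.      0.      0.      1.    ]]
{'clock': 0.1, 'joint_pos': array([ 1.154 ,  0.2413,  0.0039,  1.3352, -0.    ,  1.5708]), 'joint_vel': array([-0.0002, -0.0039,  0.0034,  0.0004, -0.0002,  0.0027]), 'tau': array([  0.0001, -37.3139,  25.301 ,   0.0109,   0.0001,   0.    ]), 'eef_pos': array([0.2022, 0.4567, 0.2555]), 'tool_rot': array([ 0.2069,  0.9784, -0.0009, -0.0002]), 'ft_force': array([-0.4093,  0.5634, -0.4001]), 'ft_torque': array([ 0.0433,  0.0055, -0.0075]), 'grasp_force': 0.0, 'grip_width': 0.08536931672951903}
```

View pics/scene0.png

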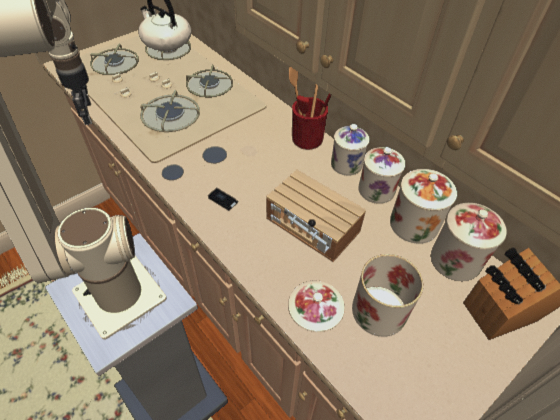

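View pics/top0.png

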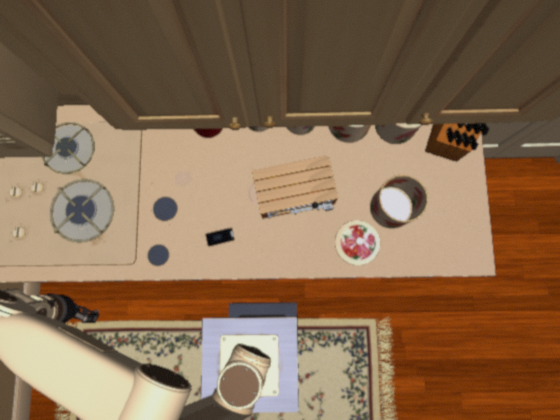

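The box is at about (315,215) in the scene view and (295,187) in the top view. The bolt runs along its front, with a dark ball near (311,223) in the scene view. I'll zoom in on both.

```bash
python3 - <<'E'
import cv2,numpy as np
a=cv2.imread("pics/scene0.png")[165:265,255:375]; b=cv2.imread("pics/top0.png")[145:245,235:355]
im=np.hstack([cv2.resize(x,None,fx=3.3,fy=3.3,interpolation=cv2.INTER_CUBIC) for x in(a,b)]); cv2.imwrite("pics/z0.png",im)
E
```

```text
(no output)
```

View pics/z0.png

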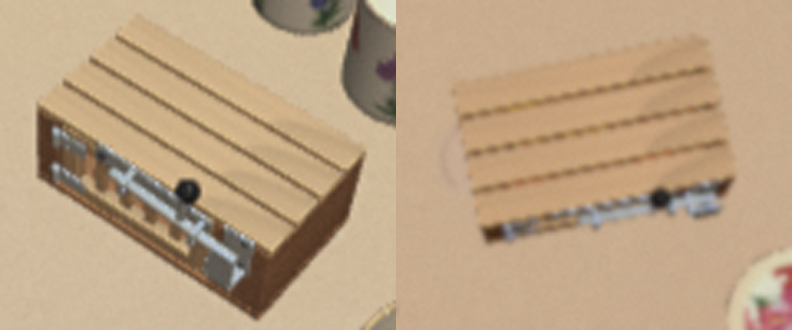

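The ball sits at scene (311.7,222.9) and top (315,205.3). The roof corners are clear in both views.

```bash
cat > h.py <<'E'
import cv2,numpy as np
from workcell import bot
np.set_printoptions(precision=4,suppress=True)
def ray(c,u,v):
    d=np.linalg.inv(c["mtx"])@[u,v,1]; M=c["cam_to_world"]
    d=M[:3,:3]@(d*[1,-1,-1]); return M[:3,3],d/np.linalg.norm(d)
def onz(c,p,z):
    o,d=ray(c,*p); return o+d*(z-o[2])/d[2]
def tri(r1,r2):
    A=np.zeros((3,3));b=np.zeros(3)
    for o,d in(r1,r2):
        P=np.eye(3)-np.outer(d,d);A+=P;b+=P@o
    x=np.linalg.solve(A,b); return x,[np.linalg.norm((np.eye(3)-np.outer(d,d))@(x-o)) for o,d in(r1,r2)]
def dark(c,box,th=45):
    x0,y0,x1,y1=box; g=c["pixels"][y0:y1,x0:x1].max(2)
    m=(g<th).astype(np.uint8); n,l,s,ce=cv2.connectedComponentsWithStats(m)
    i=1+np.argmax(s[1:,4]); return ce[i]+[x0,y0],s[i,4],s[i,2:4]
E
python3 - <<'E'
from h import *
s,t=bot.camera("scene"),bot.camera("top")
a=dark(s,(302,212,322,232),60);b=dark(t,(305,197,325,215),60);print(a,b)
print(tri(ray(s,*a[0]),ray(t,*b[0])))
sc={"fl":(38,103),"fr":(270,252),"br":(363,153),"bl":(140,15)}
tc={"fl":(482,224),"fr":(735,178),"br":(706,36),"bl":(452,83)}
S={};T={}
for k in sc:
    S[k]=onz(s,np.array(sc[k])/3.3+[255,165],.108); T[k]=onz(t,(np.array(tc[k])-[396,0])/3.3+[235,145],.108); print(k,S[k],T[k])
for Q in(S,T):
    w=Q["fl"]-Q["fr"];w2=Q["bl"]-Q["br"];d=Q["bl"]-Q["fl"];d2=Q["br"]-Q["fr"]
    print([np.linalg.norm(x) for x in(w,w2,d,d2)],np.arctan2(-w[0],w[1]),np.arctan2(-w2[0],w2[1]),np.arctan2(d[1],d[0]),np.arctan2(d2[1],d2[0]),sum(Q.values())/4)
E
```

```text
(array([311.3125, 222.875 ]), np.int32(32), array([7, 7], dtype=int32)) (array([314.7647, 204.8235]), np.int32(17), array([5, 5], dtype=int32))
(array([ 0.5064, -0.2243,  0.1372]), [np.float64(0.0009576097032000305), np.float64(0.0009576097032000741)])
fl [ 0.4883 -0.0481  0.108 ] [ 0.4889 -0.0517  0.108 ]
fr [ 0.5333 -0.3012  0.108 ] [ 0.531  -0.3022  0.108 ]
br [ 0.6742 -0.2764  0.108 ] [ 0.6773 -0.2785  0.108 ]
bl [ 0.6354 -0.0222  0.108 ] [ 0.6331 -0.0223  0.108 ]
[np.float64(0.2570207054663876), np.float64(0.2571480229800577), np.float64(0.1493772384189099), np.float64(0.1430780574741482)] 0.17627399858862386 0.15177481720293945 0.17461153697329382 0.17418783658124307 [ 0.5828 -0.162   0.108 ]
[np.float64(0.25407177782068685), np.float64(0.26000204918336883), np.float64(0.1471626299095316), np.float64(0.14818570511457824)] 0.16655208550468034 0.1708052584523069 0.20065216520355206 0.1604068197908303 [ 0.5826 -0.1637  0.108 ]
```

Box centre is (0.583,-0.163) with yaw 0.17. That predicts the knob at (0.505,-0.222), which agrees with the triangulated (0.506,-0.224,0.137). I'll approach in two moves at z≈0.21 with the closing line along the rod.

```bash
cat >> h.py <<'E'
from scipy.spatial.transform import Rotation as R
def go(p,yaw,o=None):
    "rows numbers to reach TCP p, pointing down, tool y at world angle yaw"
    o=o or bot.get_obs(); R0=R.from_quat(o["tool_rot"])
    y=np.array([np.cos(yaw),np.sin(yaw),0]);z=np.array([0,0,-1.]);Rt=R.from_matrix(np.c_[np.cross(y,z),y,z])
    return np.r_[R0.inv().apply(np.array(p)-o["eef_pos"])/.5,(R0.inv()*Rt).as_rotvec()/np.pi]
E
python3 -m pendant '[-0.06,-0.055,0.02,0,0,-0.03,1, -0.12,-0.11,0.04,0,0,-0.06,1, -0.18,-0.165,0.06,0,0,-0.09,1, -0.24,-0.22,0.08,0,0,-0.12,1, -0.3,-0.275,0.08,0,0,-0.15,1, -0.36,-0.33,0.08,0,0,-0.187,1, -0.42,-0.385,0.08,0,0,-0.187,1, -0.48,-0.44,0.08,0,0,-0.187,1, -0.54,-0.495,0.08,0,0,-0.187,1, -0.6,-0.54,0.08,0,0,-0.187,1]'
python3 - <<'E'
from h import *
o=bot.get_obs();print(o["joint_pos"],go([.506,-.2235,.205],1.741,o))
E
```

```text
clock: 1.03
eef_pos: [0.3669, 0.0874, 0.2164]
tool_rot: [-0.085, 0.996, 0.0, 0.0]
ft_force: [1.8, 0.5, -0.6]
grip_width: 0.0856
grasp_force: 0.0
[ 0.2338  0.0214 -0.3581  1.1912  0.0001  0.0629] [-0.1684 -0.6601  0.0228  0.      0.      0.0002]
```

```bash
python3 -m pendant '[-0.02,-0.08,0.02,0,0,0,1, -0.04,-0.16,0.02,0,0,0,1, -0.06,-0.24,0.02,0,0,0,1, -0.08,-0.32,0.02,0,0,0,1, -0.1,-0.4,0.02,0,0,0,1, -0.12,-0.48,0.02,0,0,0,1, -0.14,-0.56,0.02,0,0,0,1, -0.155,-0.62,0.02,0,0,0,1, -0.168,-0.66,0.02,0,0,0,1, -0.168,-0.66,0.02,0,0,0,1]'
python3 - <<'E'
from h import *
s,t=bot.camera("scene"),bot.camera("top")
im=np.hstack([cv2.resize(c["pixels"][y:y+120,x:x+120,::-1],None,fx=3.3,fy=3.3,interpolation=cv2.INTER_CUBIC) for c,x,y in((s,255,150),(t,250,140))]); cv2.imwrite("pics/z1.png",im)
o=bot.get_obs();print(o["joint_pos"],o["eef_pos"],go([.506,-.2235,.139],1.741,o))
E
```

```text
clock: 1.87
eef_pos: [0.5073, -0.2255, 0.2055]
tool_rot: [-0.083, 0.997, -0.001, 0.0]
ft_force: [0.7, 0.8, -0.6]
grip_width: 0.0852
grasp_force: 0.0
[-0.4139  0.3706  0.0517  1.2536  0.0003 -0.583 ] [ 0.5056 -0.222   0.2055] [-0.0004 -0.0032  0.133   0.0004 -0.0004 -0.0004]
```

View pics/z1.png

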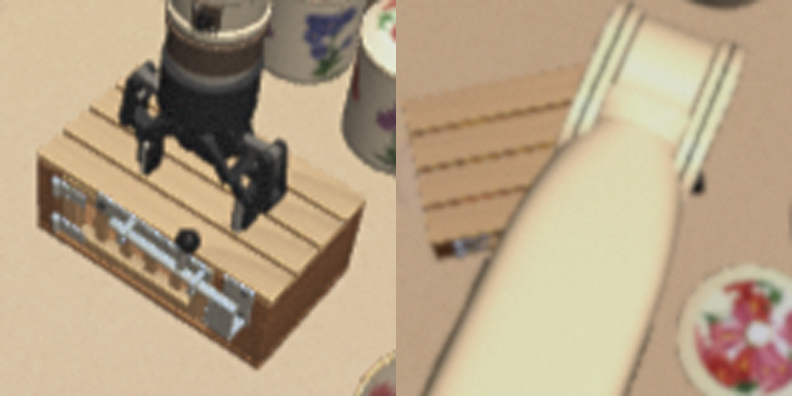

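The fingers straddle the ball: tips at crop (150,170) and (240,225), ball below at (188,240). I'll lower straight down, then close.

```bash
python3 -m pendant '[0,-0.003,0.025,0,0,0,1, 0,-0.003,0.05,0,0,0,1, 0,-0.003,0.075,0,0,0,1, 0,-0.003,0.1,0,0,0,1, 0,-0.003,0.12,0,0,0,1, 0,-0.003,0.133,0,0,0,1, 0,-0.003,0.133,0,0,0,1, 0,-0.003,0.133,0,0,0,1, 0,-0.003,0.133,0,0,0,0.7, 0,-0.003,0.133,0,0,0,0.5]'
python3 - <<'E'
from h import *
s=bot.camera("scene")
cv2.imwrite("pics/z2.png",cv2.resize(s["pixels"][160:270,250:380,::-1],None,fx=5,fy=5,interpolation=cv2.INTER_CUBIC))
o=bot.get_obs();print(o["eef_pos"],o["ft_force"],o["grip_width"])
E
```

```text
clock: 2.8
eef_pos: [0.5068, -0.2231, 0.1407]
tool_rot: [-0.085, 0.996, -0.0, 0.001]
ft_force: [1.2, 0.2, -0.3]
grip_width: 0.0637
grasp_force: 0.0
[ 0.5067 -0.2232  0.1407] [ 0.2452  0.6016 -0.0588] 0.05651630554031221
```

View pics/z2.png

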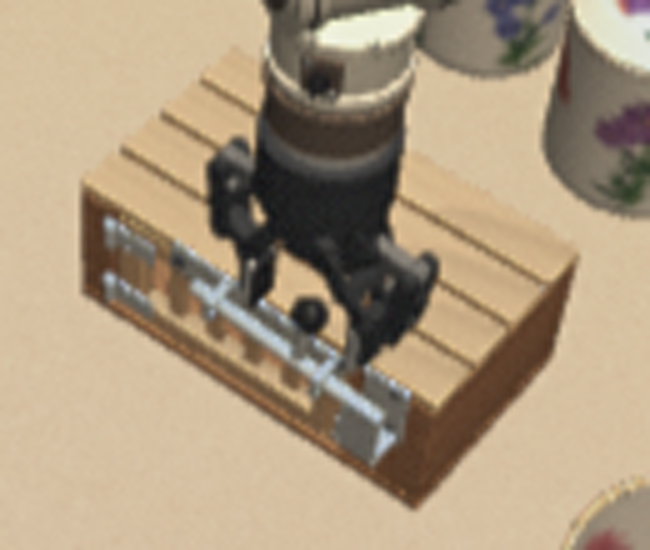

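The ball at (308,318) is between the finger tips. Closing.

```bash
python3 -m pendant '[0,0,0,0,0,0,0.4, 0,0,0,0,0,0,0.3, 0,0,0,0,0,0,0.2, 0,0,0,0,0,0,0.1, 0,0,0,0,0,0,0, 0,0,0,0,0,0,0, 0,0,0,0,0,0,0, 0,0,0,0,0,0,0, 0,0,0,0,0,0,0, 0,0,0,0,0,0,0]'
python3 - <<'E'
from h import *
o=bot.get_obs();print(o["eef_pos"],o["ft_force"],o["ft_torque"],o["grip_width"],o["grasp_force"])
E
```

```text
clock: 3.68
eef_pos: [0.5064, -0.2232, 0.1402]
tool_rot: [-0.085, 0.996, -0.0, 0.0]
ft_force: [-0.4, -0.4, 5.0]
grip_width: 0.0192
grasp_force: 58.7
[ 0.5064 -0.2232  0.1402] [-0.4125 -0.4465  4.969 ] [-0.1369  0.1218  0.0065] 0.01918170347061174 58.65576088428497
```

Gripped at 59 N, width 19 mm. Now lift 10.5 mm with the 4 mm arc to the left.

```bash
python3 -m pendant '[0,0.001,-0.003,0,0,0,0, 0,0.002,-0.006,0,0,0,0, 0,0.003,-0.009,0,0,0,0, 0,0.004,-0.012,0,0,0,0, 0,0.005,-0.015,0,0,0,0, 0,0.006,-0.018,0,0,0,0, 0,0.007,-0.021,0,0,0,0, 0,0.007,-0.021,0,0,0,0, 0,0.007,-0.021,0,0,0,0, 0,0.007,-0.021,0,0,0,0]'
python3 - <<'E'
from h import *
s=bot.camera("scene")
cv2.imwrite("pics/z3.png",cv2.resize(s["pixels"][160:270,250:380,::-1],None,fx=5,fy=5,interpolation=cv2.INTER_CUBIC))
o=bot.get_obs();print(o["eef_pos"],o["ft_force"],o["ft_torque"],o["grip_width"],o["grasp_force"])
E
```

```text
clock: 4.52
eef_pos: [0.5053, -0.2194, 0.1505]
tool_rot: [-0.085, 0.996, 0.0, -0.0]
ft_force: [-0.2, 0.3, -3.5]
grip_width: 0.0185
grasp_force: 58.7
[ 0.5054 -0.2194  0.1505] [-0.6936  1.1678 -2.861 ] [0.0898 0.083  0.1901] 0.018679848336955265 58.74475657939911
```

View pics/z3.png

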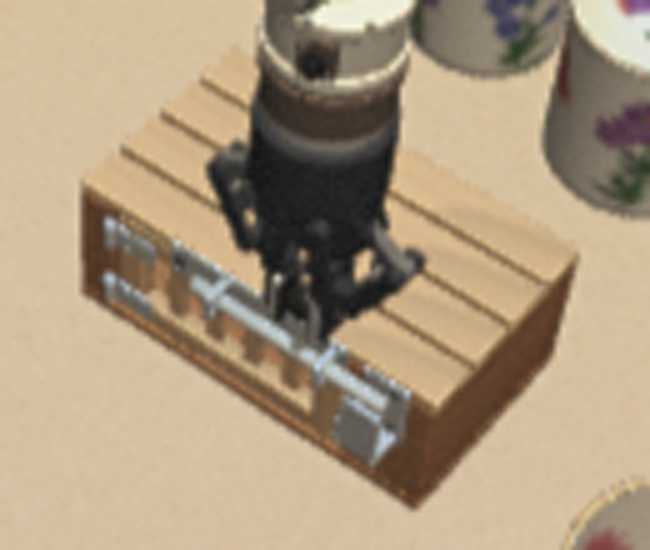

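The rod end has risen, from about (380,410) to (390,397), and the tool carries about 3 N of bolt weight, so it is lifted. Drawing it left now.

```bash
python3 -m pendant '[0,0.005,0,0,0,0,0, 0,0.01,0,0,0,0,0, 0,0.015,0,0,0,0,0, 0,0.02,0,0,0,0,0, 0,0.025,0,0,0,0,0, 0,0.03,0,0,0,0,0, 0,0.035,0,0,0,0,0, 0,0.04,0,0,0,0,0, 0,0.04,0,0,0,0,0, 0,0.04,0,0,0,0,0]'
```

```text
clock: 5.4
eef_pos: [0.5018, -0.1992, 0.1501]
tool_rot: [-0.085, 0.996, 0.001, -0.0]
ft_force: [-2.1, 0.4, -2.4]
grip_width: 0.0188
grasp_force: 58.8
```

```bash
python3 -m pendant '[0,0.005,0,0,0,0,0, 0,0.01,0,0,0,0,0, 0,0.015,0,0,0,0,0, 0,0.02,0,0,0,0,0, 0,0.025,0,0,0,0,0, 0,0.03,0,0,0,0,0, 0,0.034,0,0,0,0,0, 0,0.034,0,0,0,0,0, 0,0.034,0,0,0,0,0, 0,0.034,0,0,0,0,0]'
python3 - <<'E'
from h import *
s=bot.camera("scene")
cv2.imwrite("pics/z4.png",cv2.resize(s["pixels"][160:270,250:380,::-1],None,fx=5,fy=5,interpolation=cv2.INTER_CUBIC))
o=bot.get_obs();p=o["eef_pos"];print(p,o["ft_force"],o["ft_torque"],o["grip_width"])
th=.17;c=np.array([.583,-.163]);ex=np.array([np.cos(th),np.sin(th)]);ey=np.array([-ex[1],ex[0]])
H=c-.077*ex+.103*ey;r=p[:2]-H;print("hinge",H,"knob in box frame",r@ex,r@ey)
for a in(.1,.2,.3,.4,.5,.55,.6):
    R2=np.array([[np.cos(a),np.sin(a)],[-np.sin(a),np.cos(a)]]);q=H+R2@r
    print(a,q,go([*q,p[2]],1.741-a,o))
E
```

```text
clock: 6.23
eef_pos: [0.4989, -0.1826, 0.1501]
tool_rot: [-0.085, 0.996, 0.001, -0.0]
ft_force: [-4.8, 0.3, -1.5]
grip_width: 0.0184
grasp_force: 58.9
[ 0.4989 -0.1827  0.15  ] [-4.5187 -0.0486 -0.9108] [0.0594 0.9702 0.218 ] 0.01876842143424317
hinge [ 0.4897 -0.0745] knob in box frame -0.009191632272328162 -0.1081822855980841
0.1 [ 0.4881 -0.1831] [ 0.0215  0.0029  0.      0.0003 -0.0003  0.032 ]
0.2 [ 0.4773 -0.1824] [ 0.0426  0.008   0.      0.0003 -0.0003  0.0639]
0.3 [ 0.4665 -0.1806] [ 0.0631  0.0151  0.0001  0.0003 -0.0003  0.0957]
0.4 [ 0.4561 -0.1777] [ 0.0828  0.0243  0.0001  0.0003 -0.0003  0.1275]
0.5 [ 0.4459 -0.1739] [ 0.1015  0.0354  0.0001  0.0003 -0.0003  0.1594]
0.55 [ 0.441  -0.1716] [ 0.1103  0.0416  0.0001  0.0002 -0.0003  0.1753]
0.6 [ 0.4362 -0.169 ] [ 0.1189  0.0483  0.0001  0.0002 -0.0003  0.1912]
```

View pics/z4.png

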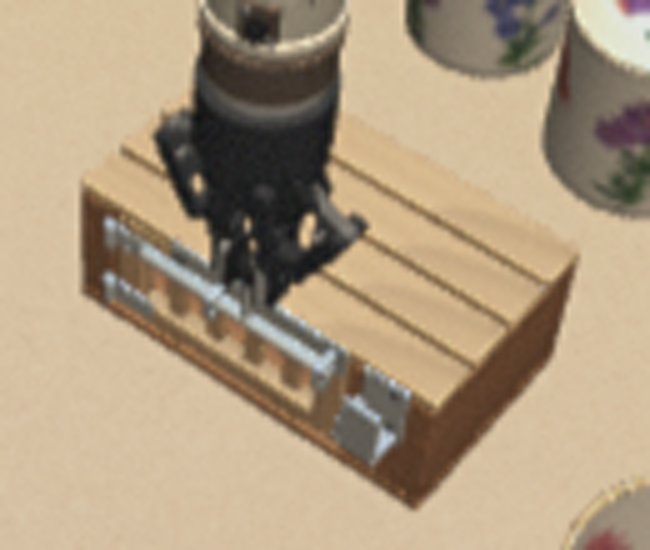

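The nose is out: rod end at (325,370), clear of the keeper at (370,430). Now I'll swing the gate along the arc about the hinge.

```bash
python3 -m pendant '[0.008,0.001,0,0,0,0.011,0, 0.0145,0.0018,0,0,0,0.0215,0, 0.0215,0.003,0,0,0,0.032,0, 0.0285,0.0044,0,0,0,0.043,0, 0.0355,0.006,0,0,0,0.053,0, 0.0426,0.008,0,0,0,0.064,0, 0.0495,0.0102,0,0,0,0.0745,0, 0.0565,0.0126,0,0,0,0.085,0, 0.0631,0.0151,0,0,0,0.0957,0, 0.0631,0.0151,0,0,0,0.0957,0]' && python3 - <<'E'
from h import *
o=bot.get_obs();p=o["eef_pos"];print(p,o["ft_force"],o["ft_torque"],o["grip_width"])
H=np.array([.4897,-.0745]);r=np.array([.4989,-.1826])-H
for a in(.3,.4,.45,.5,.55):
    R2=np.array([[np.cos(a),np.sin(a)],[-np.sin(a),np.cos(a)]]);q=H+R2@r
    print(a,q,go([*q,p[2]],1.741-a,o))
E
```

```text
clock: 7.12
eef_pos: [0.4677, -0.1808, 0.1504]
tool_rot: [0.065, 0.998, 0.0, 0.001]
ft_force: [-0.4, 0.4, -2.8]
grip_width: 0.0184
grasp_force: 58.6
[ 0.4677 -0.1808  0.1504] [-0.3659  0.3915 -2.8139] [0.0518 0.0887 0.4934] 0.018446951508277874
0.3 [ 0.4665 -0.1805] [ 0.0024  0.0003 -0.      0.0002  0.0007  0.    ]
0.4 [ 0.4561 -0.1776] [ 0.0239  0.0032 -0.      0.0002  0.0007  0.0318]
0.45 [ 0.451  -0.1758] [ 0.0345  0.0055 -0.0001  0.0003  0.0006  0.0477]
0.5 [ 0.4459 -0.1738] [ 0.045   0.0083 -0.0001  0.0003  0.0006  0.0637]
0.55 [ 0.441  -0.1715] [ 0.0553  0.0116 -0.0001  0.0003  0.0006  0.0796]
```

```bash
python3 -m pendant '[0.0075,0.001,0,0,0,0.0107,0, 0.0145,0.0018,0,0,0,0.0215,0, 0.0215,0.003,0,0,0,0.032,0, 0.0285,0.0044,0,0,0,0.043,0, 0.0355,0.006,0,0,0,0.053,0, 0.0426,0.008,0,0,0,0.064,0, 0.0495,0.0102,0,0,0,0.0745,0, 0.0535,0.0116,0,0,0,0.08,0, 0.0535,0.0116,0,0,0,0.08,0, 0.0535,0.0116,0,0,0,0.08,0]' && python3 - <<'E'
from h import *
s,t=bot.camera("scene"),bot.camera("top")
im=np.hstack([cv2.resize(c["pixels"][y:y+120,x:x+120,::-1],None,fx=3.3,fy=3.3,interpolation=cv2.INTER_CUBIC) for c,x,y in((s,245,160),(t,230,140))]); cv2.imwrite("pics/z5.png",im)
o=bot.get_obs();print(o["eef_pos"],o["ft_force"],o["ft_torque"],o["grip_width"],o["joint_pos"])
E
```

```text
clock: 7.95
eef_pos: [0.442, -0.1719, 0.1506]
tool_rot: [0.189, 0.982, 0.0, 0.001]
ft_force: [0.4, -0.9, -2.4]
grip_width: 0.0186
grasp_force: 58.7
[ 0.442  -0.1719  0.1506] [-0.0364 -0.0207 -2.2897] [-0.0821 -0.0792  0.4737] 0.018541908166795042 [-0.3711  0.2653 -0.251   1.053   0.0004  0.0094]
```

View pics/z5.png

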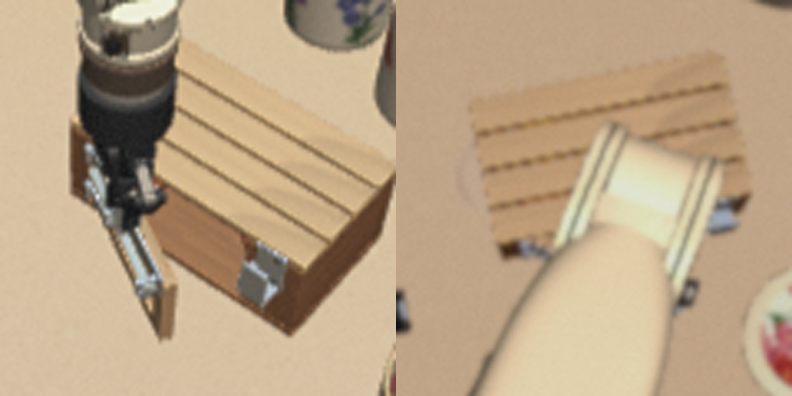

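The gate is open with the fingers on the ball. Its free end's top corner is near crop (165,293) front and (177,278) back. I'll let it settle and measure the angle from that edge.

```bash
python3 -m pendant '[0,0,0,0,0,0,0, 0,0,0,0,0,0,0, 0,0,0,0,0,0,0, 0,0,0,0,0,0,0, 0,0,0,0,0,0,0, 0,0,0,0,0,0,0, 0,0,0,0,0,0,0, 0,0,0,0,0,0,0, 0,0,0,0,0,0,0, 0,0,0,0,0,0,0]' && python3 - <<'E'
from h import *
s=bot.camera("scene"); H=np.array([.4897,-.0745]);th=.17
for p in((165,293),(177,278)):
    q=onz(s,np.array(p)/3.3+[245,160],.098)[:2]-H
    print(q,np.linalg.norm(q),"gate angle",(np.arctan2(-q[0],-q[1])+th))
E
```

```text
clock: 8.88
eef_pos: [0.4412, -0.1717, 0.1503]
tool_rot: [0.189, 0.982, 0.0, 0.0]
ft_force: [1.7, 0.4, -2.0]
grip_width: 0.0187
grasp_force: 58.8
[-0.0576 -0.1669] 0.1765934422231242 gate angle 0.5024550666727422
[-0.0396 -0.1618] 0.16656957521755053 gate angle 0.41009619087583615
```

The front corner lies 177 mm from the hinge at 0.50 rad. The back corner, corrected for the gate's thickness, gives 0.49. The gate is steady and still gripped, so I'm handing in.

```bash
python3 -c "
from workcell import bot
print(bot.job_done())"
```

```text
the job is handed in; nothing more can be done
None
```

Job handed in at about 9 s of the 38 s allowed: the bolt was lifted over the lip and drawn about 40 mm, and the gate is held steady at roughly 0.5 rad with the fingers still gripping the ball; the hand-in call gave no verdict.

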